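# Set the polarizer ring to its wide mark and take the reading

## Robot

A 7-joint arm with a two-finger parallel gripper is mounted at the origin on the work surface. World frame = base frame: x ahead of the robot, y to its left, z up, the work surface at z = 0. Lengths are in m, angles in rad, forces in N, time in s.
With the tool pointing down it reaches from about 0.425 to 0.875 m from the base axis. Payload 8.4 kg.
Tool frame: the origin (TCP) lies midway between the tips of the shut fingers; the grasp point (between the pads) lies 19 mm behind it; z points along the fingers, y is the line along which they close (so a half turn about z gives the same grasp; the last joint's range is limited). The gripper opens to 85 mm and grips with 20 to 120 N. Pads are 22 mm wide; open, the fingers measure 114 mm over their backs; the gripper's body (76 mm by 85 mm) begins 54 mm behind the grasp point. The pads swing forward as they close: fully open they stand 13 mm farther back than shut.
Start: joints at [1.212, 0.333, 0.04, 1.465, -0.013, 1.343, -0.059], TCP at [0.167, -0.628, 0.231] pointing down, gripper open.
Joint ranges: [-2.58, 2.58], [-0.38, 2.09], [-1.3, 1.39], [0.25, 2.4], [-1.5, 4.64], [0.08, 2.09], [-2.65, 2.65]. Speed limits (rad/s): [2.22, 2.22, 2.79, 2.79, 3.14, 3.14, 3.14].

## Interface

Orientations are given as [roll, pitch, yaw] about the fixed x, y, z axes, in that order (R = Rz(yaw) Ry(pitch) Rx(roll)).
In Python, from plant import sense, camera, finish_job gives the robot as it stands. The module is installed in compiled form; this text tells all that it offers.
- The arm moves only by the shell command python3 -m creep 'ROWS' [OPENING] [FORCE]. ROWS is JSON, a list that holds one entry, the list of rows, each a list of 6 numbers: the shift along the tool's x, y, z in mm, then the turn, a rotation vector about the tool's x, y, z in rad. In form: [[[tx, ty, tz, ax, ay, az], ...]]. A call has exactly 5 rows; each row is the pose to reach, as a shift and turn from the pose commanded when the call began, along the tool's axes at that moment; what a row does not reach only later rows make up. A row lasts 1/8 s, in which the tool goes at most 62.5 mm and 10.7 degrees, less where a joint would pass 70% of its speed; a pose out of reach is approached as far as the arm can. A call with a gripper value outside its range is refused whole. OPENING is the opening, from 0 (shut) to 1 (fully open), set as the call begins (- or left out, the last holds). The fingers move at their own pace and stop on an object; FORCE is the grip in N (left out, the last holds). Time passes only in rows, so rows that repeat a pose let the fingers close, or fill a call up. It gives the time, the measured TCP pose, the force, the opening and the grip force at its end, in the units of the state.
- sense(): the state, without advancing time (a new reading comes with each control period).
- camera(name): name is "side" or "top" or "wrist"; returns a dict with "frame" (420x560x3 uint8, blue, green, red), "mtx" (3x3 intrinsics, pixels), "view" (4x4, takes a point from world to camera coordinates). Camera axes: x right, y down, z forward; pixel columns grow to the right and rows downward; lengths in m; the calibration is good to about 2 mm. A picture is of the moment at which its call begins. There is no depth.
- finish_job(): hands the job in; it is judged then, once.
The state is a dict: "t": time; "qpos": joint angles; "joint_vel": joint speeds; "tau": joint torques, N m; "eef_pos": TCP position; "tcp_rot": TCP orientation; "contact_force": force on the tool from outside, world axes, zero at the start; "moment": the same for the moment, N m; "gripper_width": finger opening in m; "finger_force": force on a finger pad.
Only numpy, scipy, OpenCV 4.12 (cv2) and the standard library are available. Lean on these libraries where they do the work, as an engineer would, in place of code of your own. Each camera call takes 0.05 s, during which the arm holds its last target. There are 200 camera calls.

## Task

With the fingertips, gently push the upright pin of the polarizer ring's lever round its arc until the lever's bar lies centred over the one wide mark on the scale; then, with the lever left there, press the grey button on the reading unit right down to take the reading and come away from it. Only push and press: do not grip the lever or press the button before the lever is on the mark, and leave the scale and the loose parts around as they are.

Things in the scene. Friction and masses are not known exactly. Their poses are not given: they have to be found in the camera images.
- ring_centre (a point): centre of the top of the polarizer ring, on its vertical turning axis, 68 mm above the table. The ring (black, 80 mm across, 10 mm high, glass in the middle) turns on top of a fixed black housing 120 mm square at the foot, 100 mm square above, bolted to the table. Nothing of the module rises above the ring except the lever's pin.
- lever_pin (a point): on the axis of the upright steel pin at the lever's end, 82 mm above the table. Pin: 12 mm in diameter, from 60 to 94 mm above the table, 90 mm from the ring's axis, on a radial steel bar 5 mm wide (61 to 67 mm above the table) that passes over the scale. x axis: radially outward, z up. The ring turns stiffly (about 1.5 N at the pin) and stays where it is left.
- wide_mark (a point): middle of the wide white mark, 55.5 mm from the ring's axis, on the upper face (57 mm above the table) of the scale, a flat black disc 132 mm across under the ring. The mark is 11 mm wide and 19 mm long radially; the other scale lines, every 10 degrees, are about 1 mm wide. Its x axis points radially outward. The scale is clamped and must not be turned.
- lever (a joint): angle of the ring and lever (rad), counter-clockwise seen from above; stops at -1.35 and 1.35. The bar is centred on the wide mark when this equals joint scale. Zero is where the lever points along the housing's own +x side, within 0.4 rad of straight away from the robot.
- scale (a joint): angle of the wide mark (rad), counted from the same zero and in the same direction as joint lever.
- button_top (a point): centre of the top of the round grey push button, 28 mm across, unpressed 67 mm above the table, in a dark round bezel on the top of the reading unit (grey box 100 x 120 x 45 mm with a dark display, fixed to the table). Pressed straight down; spring-loaded, about 5 N when fully down.
- button (a joint): travel of the button (m): 0 up, 0.006 fully down; it springs back when released. The reading is taken at 0.004.
- lens_tube: loose bystander: black lens tube standing upright, 33 mm across, 38 mm high; origin at the centre of its underside
- collar: loose bystander: steel collar lying flat, 38 mm across, 14 mm high; origin at the centre of its underside
- post: loose bystander: short steel post on a foot 26 mm across, 40 mm high; origin at the centre of its underside
- driver: loose bystander: screwdriver 160 mm long lying on the table, under 35 mm high; origin under its middle
There are look-alikes about, which are no part of the job. What is shaped like the part that bears ring_centre but pink or purple is not meant.

How it is judged:
On the way, in this order (a step that is already met when the one before it is completed fails the run):
1. the lever's bar is on the wide mark and still (angle between the x axis of lever_pin and the x axis of wide_mark, either way round below 0.065 rad and velocity of joint lever between -0.05 and 0.05 rad/s), for 0.3 s.
2. the button is pressed with the lever on the mark (angle between the x axis of lever_pin and the x axis of wide_mark, either way round below 0.065 rad and value of joint button above 0.004 m), for 0.05 s.
At the end, for the whole second after the job is handed in: The lever's bar is within 0.065 rad (about 3.7 degrees) of the wide mark, the button has been pressed and has come back up (under 1.5 mm), the scale has not turned (mark moved under 4 mm) and no loose part has moved 15 mm (angle between the x axis of lever_pin and the x axis of wide_mark, either way round below 0.065 rad and value of joint button below 0.0015 m and distance of wide_mark from where it was at the start of the episode below 0.004 m and distance of each of lens_tube, collar, post, driver from where it was at the start of the episode below 0.015 m); the robot touches nothing.
It fails at once if the button was pressed (over 4 mm) while the lever was off the mark (value of joint button above 0.004 m and angle between the x axis of lever_pin and the x axis of wide_mark, either way round above 0.065 rad).
It fails at once if the lever was gripped or rammed (over 15 N between the fingers and the lever's pin) (contact force between the fingers and lever above 15 N).
It fails at once if the scale was turned (distance of wide_mark from where it was at the start of the episode above 0.004 m).
It fails at once if a loose part was lifted or moved 15 mm (distance of any of lens_tube, collar, post, driver from where it was at the start of the episode above 0.015 m).
It also fails if it takes over 58 s, if anything falls off the work surface, if the arm or the gripper's body presses on something with over 40 N, if the wrist force passes 120 N, or if a joint passes its speed limit or range.

## Working session

There is one attempt and no reset: what is moved stays moved. The work goes in short steps, Python scripts to look and compute and a shell command to move; the robot and the scene stay as the last step left them, time stands still between calls to the robot, and variables do not carry over. Pictures are saved under pics/ and viewed, at most 10 in all, crops included, and the job is handed in when it is done.

```bash
mkdir -p pics; cat > h.py <<'E'
import cv2,numpy as np
from plant import sense,camera
def ray(c,u,v,z):
    R=c["view"][:3,:3];t=c["view"][:3,3];o=-R.T@t
    d=R.T@np.linalg.inv(c["mtx"])@np.array([u,v,1.]);return o+d*(z-o[2])/d[2]
def proj(c,p):
    q=c["mtx"]@(c["view"][:3,:3]@np.asarray(p)+c["view"][:3,3]);return q[:2]/q[2]
E
python3 - <<'E'
from h import *
import pickle
for n in ("top","side"):
    c=camera(n);cv2.imwrite(f"pics/{n}0.png",c["frame"]);pickle.dump(c,open(n+"0.pkl","wb"))
    print(n,c["mtx"].round(1).tolist(),c["view"].round(3).tolist())
s=sense();print(s)
E
```

```text
top [[539.9, 0.0, 284.8], [0.0, 539.9, 211.0], [0.0, 0.0, 1.0]] [[-0.024, -1.0, -0.012, 0.179], [-0.993, 0.026, -0.119, 0.524], [0.119, 0.009, -0.993, 1.445], [0.0, 0.0, 0.0, 1.0]]
side [[488.8, 0.0, 286.9], [0.0, 488.8, 211.7], [0.0, 0.0, 1.0]] [[-0.917, -0.399, -0.014, 0.544], [-0.209, 0.508, -0.835, 0.095], [0.34, -0.763, -0.549, 1.455], [0.0, 0.0, 0.0, 1.0]]
{'t': 0.1, 'qpos': array([ 1.21178828,  0.33384459,  0.03987672,  1.46621839, -0.01340407,
        1.34329791, -0.05854621]), 'joint_vel': array([-1.48493808e-03, -1.20575083e-03,  5.90663126e-04, -2.66127261e-03,
        5.65029671e-04, -3.96958086e-04, -9.12060603e-05]), 'tau': array([ 4.13407863e-03, -6.60012317e+01,  1.37050487e+00, -4.06471682e+01,
        1.71559973e-02,  9.08757211e-03,  1.08343772e-04]), 'eef_pos': array([ 0.16684536, -0.62777768,  0.23049004]), 'tcp_rot': array([-3.14009358e+00,  9.73836736e-05,  2.59741693e-01]), 'contact_force': array([ 0.26310544, -0.19430883,  1.12162024]), 'moment': array([ 0.03300651, -0.00417203, -0.04234015]), 'finger_force': 0.0, 'gripper_width': 0.08546387939723253}
```

View pics/top0.png

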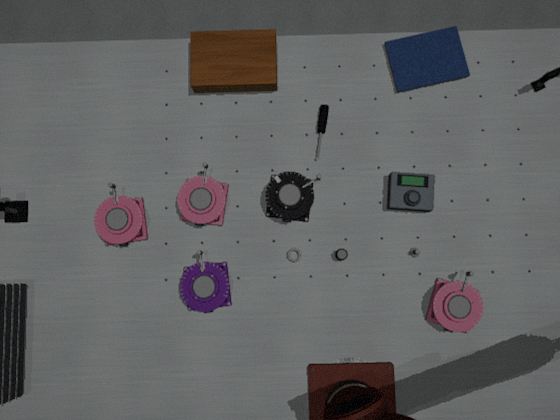

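View pics/side0.png

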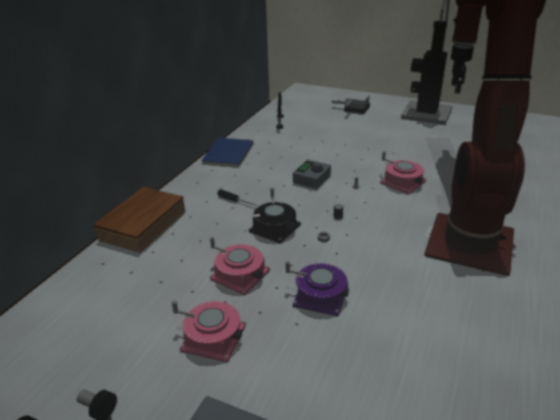

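The top view shows one black module, at about (290,195) with its pin near (317,178). The pink look-alikes are at (118,220), (201,200) and (458,306), and the purple one is at (205,287). Only the black module fits the description. The grey reading unit is at (411,192) with its button at (412,198). The loose parts are the driver (321,130), collar (293,255), lens tube (341,254) and post (413,252). I'll confirm with an enlarged crop.

```bash
python3 - <<'E'
from h import *
import pickle
c=pickle.load(open("top0.pkl","rb"));s=pickle.load(open("side0.pkl","rb"))
a=cv2.resize(c["frame"][160:230,250:330],None,fx=7,fy=7,interpolation=cv2.INTER_CUBIC)
b=cv2.resize(s["frame"][180:245,235:310],None,fx=7,fy=7,interpolation=cv2.INTER_CUBIC)
cv2.imwrite("pics/top_crop.png",cv2.convertScaleAbs(a,alpha=1.5))
cv2.imwrite("pics/side_crop.png",cv2.convertScaleAbs(b,alpha=1.8))
for n,u,v,z in (("ring",289.5,195,.068),("pin",318,178,.094),("but",412,198,.067)): print(n,ray(c,u,v,z))
E
```

```text
ring [0.56694389 0.15144276 0.068     ]
pin [0.60640679 0.07510354 0.094     ]
but [ 0.55040437 -0.17561727  0.067     ]
```

View pics/top_crop.png

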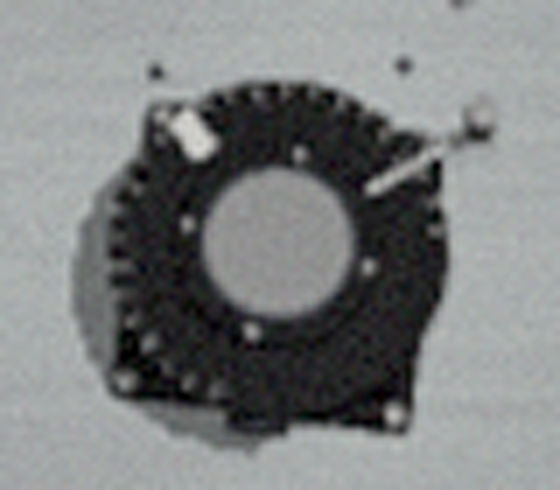

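View pics/side_crop.png

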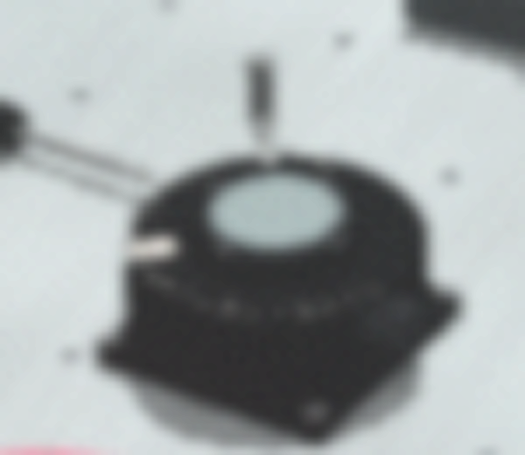

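The crop confirms the black module. The glass is centred near top-image (290,194.7), the steel bar and pin are at (318.6,177) lower right of the robot's forward axis, and the wide mark is at (277.6,179.3). The lever therefore has to go counter-clockwise by about 105°. I'll start the transfer with shut fingers, at height.

```bash
python3 -m creep '[[[43,-43,-4,0,0,-0.02],[87,-86,-8,0,0,-0.04],[130,-128,-12,0,0,-0.06],[174,-171,-16,0,0,-0.08],[217,-214,-20,0,0,-0.1]]]' 0 20
python3 -m creep '[[[43,-43,0,0,0,0],[87,-86,0,0,0,0],[130,-128,0,0,0,0],[174,-171,0,0,0,0],[217,-214,0,0,0,0]]]'
python3 - <<'E'
from h import *
import pickle
c=pickle.load(open("top0.pkl","rb"));s=pickle.load(open("side0.pkl","rb"))
P=lambda c:c["mtx"]@c["view"][:3]
def tri(a,b):
    X=cv2.triangulatePoints(P(c),P(s),np.array(a,float).reshape(2,1),np.array(b,float).reshape(2,1)).ravel();return X[:3]/X[3]
print("pin",tri((318.6,176.5),(272.4,189.5)))
print("glass",tri((289.8,194.6),(274.4,210.2)))
print("mark",tri((277.6,179.3),(256.9,215.2)))
for n,u,v,z in (("ring",289.8,194.6,.068),("pin",318.6,176.7,.094),("mark",277.6,179.3,.057)): print(n,ray(c,u,v,z))
# button by bezel circle
g=c["frame"][170:215,385:440];cv2.imwrite("pics/btn.png",np.hstack([cv2.convertScaleAbs(cv2.resize(g,None,fx=7,fy=7,interpolation=2),alpha=1.5),cv2.convertScaleAbs(cv2.resize(s["frame"][155:200,285:340],None,fx=7,fy=7,interpolation=2),alpha=1.5)]))
st=sense();print(st['eef_pos'],st['tcp_rot'],st['t'],st['qpos'])
E
```

```text
t: 0.72
eef_pos: [0.3224, -0.3636, 0.2512]
tcp_rot: [-3.141, 0.0, 0.361]
contact_force: [1.4, 0.6, 0.3]
gripper_width: -0.0001
finger_force: 0.0
t: 1.35
eef_pos: [0.4498, -0.087, 0.2513]
tcp_rot: [3.141, -0.0, 0.36]
contact_force: [1.4, 0.2, -0.3]
gripper_width: 0.0003
finger_force: 0.0
pin [0.61097782 0.07307601 0.08964737]
glass [0.56820132 0.15069941 0.06829124]
mark [0.61249455 0.18267394 0.05837387]
ring [0.56800598 0.15061146 0.068     ]
pin [0.60984525 0.07341051 0.094     ]
mark [0.61244062 0.18258623 0.057     ]
[ 0.44983687 -0.08701842  0.25131492] [ 3.14123928e+00 -1.30907210e-04  3.59561229e-01] 1.35 [ 0.6403437  -0.04952821 -0.52117158  1.85407934 -0.0251225   1.33026853
 -1.08555444]
```

View pics/btn.png

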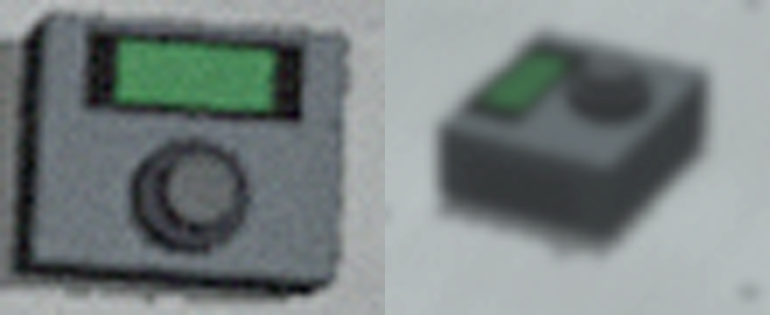

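The top view puts the button top at (414,196.9) px, and the side view puts it at about (316.9,165.4). Next I go above the point behind the pin and refine with the wrist camera.

```bash
python3 -m creep '[[[45,-23,20,0,0,-0.04],[90,-47,40,0,0,-0.08],[135,-70,60,0,0,-0.12],[170,-88,75,0,0,-0.137],[170,-88,75,0,0,-0.137]]]'
python3 - <<'E'
from h import *
import pickle
c=pickle.load(open("top0.pkl","rb"));s=pickle.load(open("side0.pkl","rb"))
P=lambda c:c["mtx"]@c["view"][:3]
X=cv2.triangulatePoints(P(c),P(s),np.array([[414],[196.9]]),np.array([[316.9],[165.4]])).ravel();print("button",X[:3]/X[3],ray(c,414,196.9,.067))
w=camera("wrist");pickle.dump(w,open("w1.pkl","wb"));cv2.imwrite("pics/w1.png",w["frame"])
for p in ((.568,.1506,.068),(.610,.0733,.094),(.6124,.1826,.057)): print(proj(w,p))
st=sense();print(st['eef_pos'],st['tcp_rot'],st['t'])
E
```

```text
t: 1.98
eef_pos: [0.5775, 0.0564, 0.1742]
tcp_rot: [-3.138, 0.002, 0.501]
contact_force: [-0.7, -0.7, 0.1]
gripper_width: -0.0
finger_force: 0.0
button [ 0.55429721 -0.1821735   0.0619441 ] [ 0.55323184 -0.18110251  0.067     ]
[158.98382139 156.88446004]
[282.32689904 163.50332845]
[146.58974357  76.70381818]
[0.57721123 0.05447255 0.17509069] [-3.13950802e+00  1.68918536e-03  4.98930017e-01] 2.025
```

View pics/w1.png

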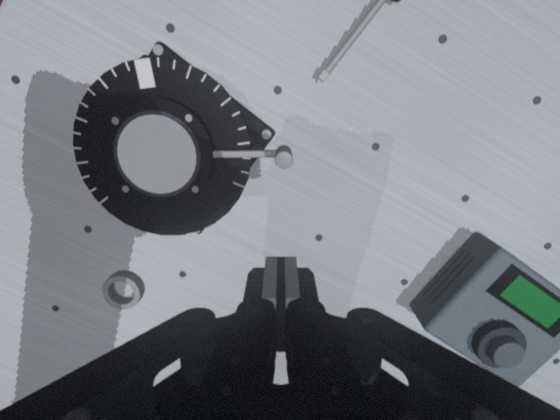

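The wrist view shows the pin top at (284,156), the glass centre at (156,153), the wide mark at (145,73), and the button top at (507,350). The push direction, tool +x, is up in the image.

```bash
cat >> h.py <<'E'
def meas(w,ring,pin,mark,zp=.094):
    r,p,m=ray(w,*ring,.068)[:2],ray(w,*pin,zp)[:2],ray(w,*mark,.057)[:2]
    a=lambda v:np.arctan2(v[1],v[0])
    print("ring",r.round(4),"pin",p.round(4),np.hypot(*(p-r)).round(4),a(p-r).round(3),"mark",m.round(4),np.hypot(*(m-r)).round(4),a(m-r).round(3))
E
python3 - <<'E'
from h import *
import pickle
w=pickle.load(open("w1.pkl","rb"));meas(w,(156.5,153),(284,155.5),(145,73));print(ray(w,507,350,.067))
E
python3 -m creep '[[[0,0,25,0,0,0],[0,0,50,0,0,0],[0,0,75,0,0,0],[0,0,98,0,0,0],[0,0,98,0,0,0]]]'
```

```text
ring [0.5697 0.1532] pin [0.615  0.0748] 0.0905 -1.047 mark [0.6141 0.1845] 0.0543 0.613
[ 0.55766948 -0.17417978  0.067     ]
t: 2.65
eef_pos: [0.5762, 0.0516, 0.0774]
tcp_rot: [-3.141, 0.003, 0.495]
contact_force: [-0.2, -0.7, 1.1]
gripper_width: 0.0001
finger_force: 0.0
```

```bash
python3 -m creep '[[[6,0,0,0,0,0],[12,0,0,0,0,0],[17,0,0,0,0,0],[20,0,0,0,0,0],[22,0,0,0,0,0]]]'
python3 -m creep '[[[2,0,0,0,0,0],[4,0,0,0,0,0],[6,0,0,0,0,0],[8,0,0,0,0,0],[10,0,0,0,0,0]]]'
python3 - <<'E'
from h import *
w=camera("wrist");cv2.imwrite("pics/w2.png",w["frame"]);st=sense();print(st['eef_pos'],st['tcp_rot'],st['t'],st['contact_force'])
E
```

```text
t: 3.28
eef_pos: [0.5971, 0.064, 0.0784]
tcp_rot: [-3.141, 0.0, 0.497]
contact_force: [-0.7, -0.3, -0.5]
gripper_width: -0.0001
finger_force: 0.0
t: 3.9
eef_pos: [0.6058, 0.0685, 0.0782]
tcp_rot: [-3.142, 0.0, 0.497]
contact_force: [-0.3, -1.2, -0.1]
gripper_width: 0.0001
finger_force: 0.8
[0.60601666 0.06869091 0.07832651] [-3.14156738e+00 -1.38464813e-04  4.96748843e-01] 3.95 [-1.31005718 -1.08544036 -0.02971936]
```

View pics/w2.png

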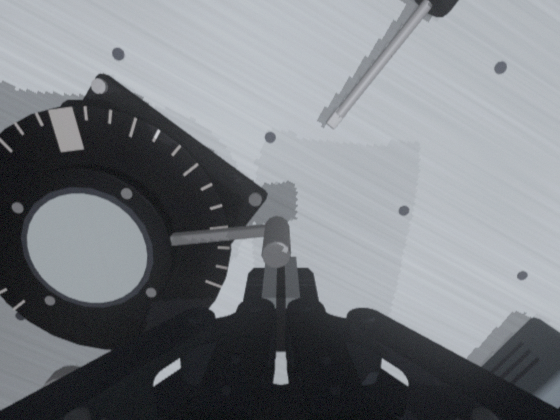

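Contact is made: the pin top at (276,256) sits against the middle of the finger tip, with about 1.5 N reaction. Next I work out the arc steps.

```bash
cat >> h.py <<'E'
def arc(ring,tot,n=5):
    st=sense();p=st['eef_pos'][:2];y=st['tcp_rot'][2];d=np.array(ring)-p
    cx=1e3*(d@[np.cos(y),np.sin(y)]);cy=1e3*(d@[np.sin(y),-np.cos(y)])
    print("c",cx.round(1),cy.round(1))
    for k in range(1,n+1):
        a=tot*k/n;print([round(float(v),3) for v in (cx*(1-np.cos(a))-cy*np.sin(a),cy*(1-np.cos(a))+cx*np.sin(a),-a)])
E
python3 - <<'E'
from h import *
w=camera("wrist")
meas(w,(88,247),(276,256),(66,130))
arc((.569,.152),.35)
E
```

```text
ring [0.5702 0.1534] pin [0.6192 0.0781] 0.0898 -0.993 mark [0.6138 0.1852] 0.054 0.631
c 7.3 -90.9
[6.373, 0.285, -0.07]
[12.75, 0.124, -0.14]
[19.1, -0.483, -0.21]
[25.392, -1.533, -0.28]
[31.595, -3.02, -0.35]
```

```bash
python3 -m creep '[[[6.4,0.3,0,0,0,-0.07],[12.8,0,0,0,0,-0.14],[19.2,-0.5,0,0,0,-0.21],[25.6,-1.6,0,0,0,-0.28],[32,-3,0,0,0,-0.35]]]'
python3 -m creep '[[[6.4,0.3,0,0,0,-0.07],[12.8,0,0,0,0,-0.14],[19.2,-0.5,0,0,0,-0.21],[25.6,-1.6,0,0,0,-0.28],[32,-3,0,0,0,-0.35]]]'
python3 - <<'E'
from h import *
w=camera("wrist");cv2.imwrite("pics/w3.png",w["frame"]);st=sense();print(st['eef_pos'],st['tcp_rot'],st['t'],st['contact_force'])
arc((.570,.1535),.35)
E
```

```text
t: 4.62
eef_pos: [0.6325, 0.0864, 0.0783]
tcp_rot: [-3.142, 0.0, 0.849]
contact_force: [-2.5, 0.0, 0.2]
gripper_width: -0.0
finger_force: 0.8
t: 5.25
eef_pos: [0.6515, 0.1123, 0.0783]
tcp_rot: [-3.141, 0.0, 1.199]
contact_force: [-1.6, -0.4, 0.5]
gripper_width: 0.0003
finger_force: 0.8
[0.65175471 0.1132514  0.07832158] [ 3.14151503e+00 -4.97435881e-04  1.20281843e+00] 5.3 [ 0.40588621 -1.20022517  0.31751908]
c 8.1 -90.8
[6.368, 0.347, -0.07]
[12.745, 0.249, -0.14]
[19.099, -0.296, -0.21]
[25.399, -1.284, -0.28]
[31.615, -2.71, -0.35]
```

View pics/w3.png

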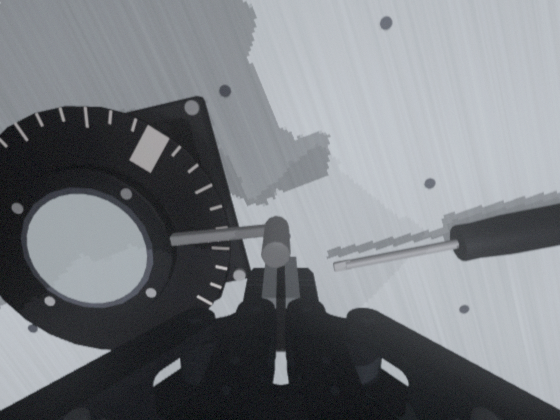

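The picture relative to the tool is unchanged, so the push tracks the arc. The wide mark is now at (149,148). I continue.

```bash
python3 - <<'E'
from h import *
w=camera("wrist");meas(w,(88,247),(276,256),(149,148))
E
python3 -m creep '[[[6.4,0.3,0,0,0,-0.07],[12.8,0.2,0,0,0,-0.14],[19.1,-0.3,0,0,0,-0.21],[25.4,-1.3,0,0,0,-0.28],[31.6,-2.8,0,0,0,-0.35]]]'
python3 -m creep '[[[6.4,0.3,0,0,0,-0.07],[12.8,0.2,0,0,0,-0.14],[19.1,-0.3,0,0,0,-0.21],[25.4,-1.3,0,0,0,-0.28],[31.6,-2.8,0,0,0,-0.35]]]'
python3 - <<'E'
from h import *
w=camera("wrist");cv2.imwrite("pics/w4.png",cv2.resize(w["frame"][100:320,0:320],None,fx=2.5,fy=2.5,interpolation=2));st=sense();print(st['eef_pos'],st['tcp_rot'],st['t'],st['contact_force'])
arc((.570,.1535),.2)
E
```

```text
ring [0.5695 0.1546] pin [0.6557 0.1292] 0.0899 -0.287 mark [0.6138 0.1861] 0.0543 0.617
t: 5.98
eef_pos: [0.6604, 0.1424, 0.0783]
tcp_rot: [-3.142, 0.0, 1.547]
contact_force: [-0.8, -1.7, 0.5]
gripper_width: -0.0
finger_force: 0.8
t: 6.6
eef_pos: [0.6586, 0.1739, 0.0783]
tcp_rot: [3.141, 0.001, 1.896]
contact_force: [-0.4, -2.1, 0.2]
gripper_width: -0.0
finger_force: 0.8
[0.65810641 0.17506137 0.07831277] [ 3.14143156e+00 -1.05705465e-04  1.90097313e+00] 6.65 [-0.77962955 -1.0510217  -0.52487434]
c 8.2 -90.3
[3.619, 0.254, -0.04]
[7.245, 0.364, -0.08]
[10.873, 0.328, -0.12]
[14.497, 0.147, -0.16]
[18.11, -0.178, -0.2]
```

View pics/w4.png

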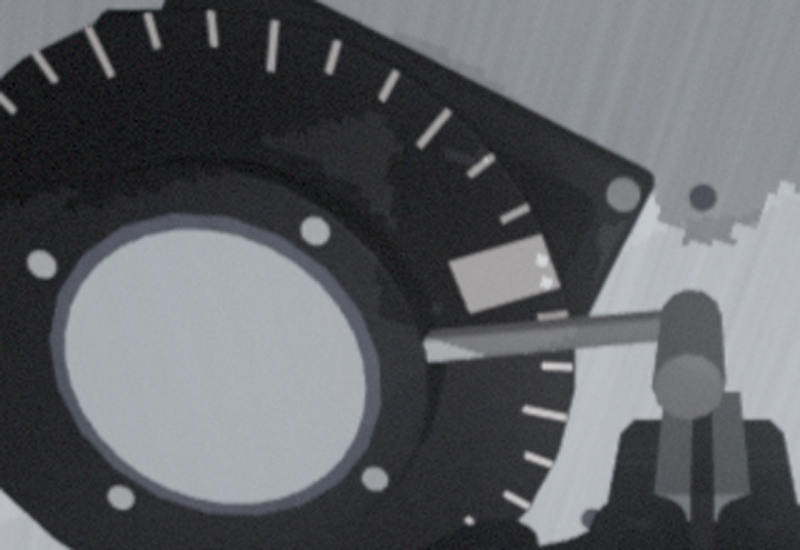

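The bar runs crop (425,346)–(660,327), just short of the wide mark centred at (505,274), which is full-image (202,209.6). About 0.2 rad is left. I measure it here.

```bash
python3 - <<'E'
from h import *
w=camera("wrist");meas(w,(86.5,246),(276,254.4),(202,209.6))
f=lambda u,v:(u/2.5,100+v/2.5)
a=ray(w,*f(426,338),.067);b=ray(w,*f(660,319),.067);d=(b-a)[:2];print("bar top dir",np.arctan2(d[1],d[0]))
for p,q in (((450,262),(543,236)),((470,313),(560,288))):
    e=(ray(w,*f(*q),.057)-ray(w,*f(*p),.057))[:2];print("mark edge dir",np.arctan2(e[1],e[0]))
E
```

```text
ring [0.5678 0.1543] pin [0.6507 0.1906] 0.0905 0.412 mark [0.6136 0.1855] 0.0554 0.598
bar top dir 0.41552246114822733
mark edge dir 0.6066062029855885
mark edge dir 0.6101032380249769
```

```bash
python3 -m creep '[[[4.5,0.3,0,0,0,-0.05],[9,0.4,0,0,0,-0.1],[12.7,0.3,0,0,0,-0.14],[15.4,0.1,0,0,0,-0.17],[15.4,0.1,0,0,0,-0.17]]]'
python3 - <<'E'
from h import *
w=camera("wrist");cv2.imwrite("pics/w5.png",cv2.resize(w["frame"][100:320,0:320],None,fx=2.5,fy=2.5,interpolation=2));st=sense();print(st['eef_pos'],st['tcp_rot'],st['t'],st['contact_force'])
E
```

```text
t: 7.32
eef_pos: [0.6534, 0.1894, 0.0784]
tcp_rot: [3.141, -0.0, 2.067]
contact_force: [-0.1, -0.6, 1.0]
gripper_width: 0.0003
finger_force: 0.1
[0.65334617 0.18936661 0.07834266] [ 3.14151213e+00 -4.32993831e-04  2.06614671e+00] 7.375 [-0.3389682   0.35195301  0.71420223]
```

View pics/w5.png

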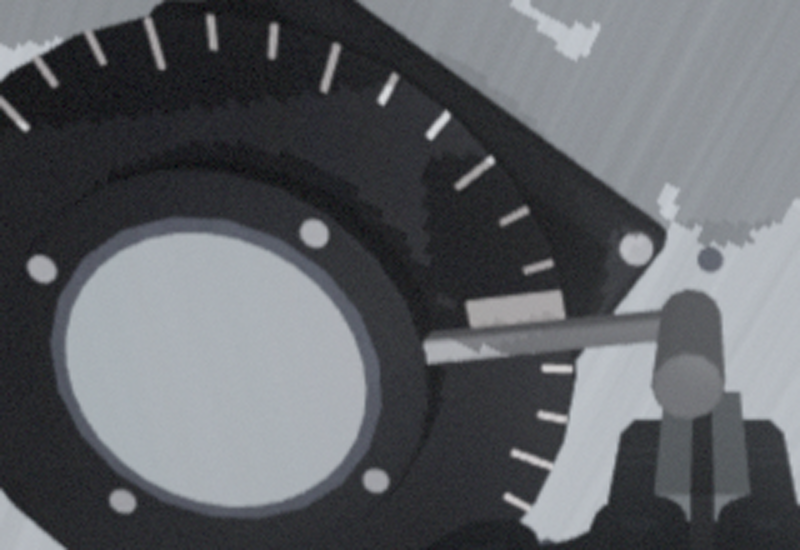

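The bar now overlaps the mark's near side: it runs crop (426,338)–(660,315), while the mark's far edge runs (466,300)–(562,291). I compute the last bit numerically.

```bash
python3 - <<'E'
from h import *
w=camera("wrist");f=lambda u,v:(u/2.5,100+v/2.5)
ang=lambda d:float(np.arctan2(d[1],d[0]))
r=ray(w,*f(214,363),.068)[:2];p=ray(w,*f(688,386),.094)[:2];print("ring",r,"pin",p,ang(p-r),np.hypot(*(p-r)))
a=ray(w,*f(426,338),.067);b=ray(w,*f(660,315),.067);print("bar dir",ang((b-a)))
P=ray(w,*f(466,300),.057);Q=ray(w,*f(562,291),.057);print("edge dir",ang(Q-P))
# mark centre angle: edge midpoint shifted 5.5 mm clockwise
m=((P+Q)/2)[:2];R0=np.array([.5695,.154])
for c in (r,R0):
    d=m-c;print("edge mid ang",ang(d),"->centre",ang(d)-np.arctan2(.0055,.0555))
for c in (r,R0): print("pin ang",ang(p-c))
arc((.5695,.154),.045,2)
E
```

```text
ring [0.56715606 0.15427861] pin [0.64325065 0.20336843] 0.5729340439579936 0.09055494315224906
bar dir 0.5985369487972984
edge dir 0.5926272713823237
edge mid ang 0.6702753709054378 ->centre 0.571498778837775
edge mid ang 0.701025983758561 ->centre 0.6022493916908982
pin ang 0.5729340439579936
pin ang 0.5898901373220335
c 8.7 -90.6
[2.04, 0.174, -0.022]
[4.084, 0.302, -0.045]
```

About 0.015–0.02 rad is left. I give it a last small nudge, back off, rise, and then check with masks from another viewpoint.

```bash
python3 -m creep '[[[0.6,0,0,0,0,-0.006],[1.2,0.1,0,0,0,-0.012],[1.6,0.1,0,0,0,-0.017],[1.6,0.1,0,0,0,-0.017],[1.6,0.1,0,0,0,-0.017]]]'
python3 -m creep '[[[-5,0,0,0,0,0],[-15,0,0,0,0,0],[-25,0,0,0,0,0],[-35,0,-10,0,0,0],[-40,0,-40,0,0,0]]]'
python3 -m creep '[[[0,0,-30,0,0,0],[0,0,-60,0,0,0],[0,0,-80,0,0,0],[0,0,-80,0,0,0],[0,0,-80,0,0,0]]]'
python3 - <<'E'
from h import *
w=camera("wrist");cv2.imwrite("pics/w6.png",w["frame"])
for n,p in (("ring",(.5695,.154,.068)),("mark",(.6137,.1855,.057)),("pin",(.643,.2045,.094))): print(n,proj(w,p))
g=cv2.cvtColor(w["frame"],cv2.COLOR_BGR2GRAY)
# polar profile about ring axis, on the scale plane z=.057, radii 44..64 mm
for R0 in ((.5695,.154),(.568,.154)):
  for r in (.048,.052,.056,.060,.064,.075):
    z=.057 if r<.07 else .067
    s=[]
    for a in np.arange(.40,.85,.015):
        u,v=proj(w,(R0[0]+r*np.cos(a),R0[1]+r*np.sin(a),z));s.append(int(cv2.getRectSubPix(g,(1,1),(float(u),float(v)))[0,0]))
    print(r,s)
E
```

```text
t: 8.05
eef_pos: [0.6528, 0.1906, 0.0784]
tcp_rot: [3.142, -0.0, 2.084]
contact_force: [1.6, -1.1, 0.7]
gripper_width: 0.0002
finger_force: 0.7
t: 8.68
eef_pos: [0.6723, 0.1539, 0.1177]
tcp_rot: [-3.139, -0.001, 2.083]
contact_force: [0.1, 0.5, -0.4]
gripper_width: 0.0
finger_force: 0.0
t: 9.3
eef_pos: [0.6721, 0.1553, 0.1971]
tcp_rot: [-3.14, -0.0, 2.084]
contact_force: [0.2, -0.2, -0.5]
gripper_width: 0.0004
finger_force: 0.0
ring [163.36045883 137.02700221]
mark [235.27731822 128.24895714]
pin [279.0784498  128.90681055]
0.048 [54, 51, 50, 52, 56, 83, 149, 177, 169, 153, 149, 144, 130, 117, 109, 104, 105, 125, 141, 142, 139, 116, 75, 53, 49, 50, 53, 51, 50, 50]
0.052 [50, 53, 55, 53, 55, 63, 112, 159, 176, 156, 116, 107, 108, 109, 107, 98, 116, 136, 141, 141, 123, 82, 51, 39, 43, 42, 40, 36, 41, 42]
0.056 [54, 54, 55, 54, 55, 56, 77, 137, 175, 162, 123, 108, 109, 111, 108, 103, 113, 134, 142, 139, 115, 67, 45, 45, 41, 41, 42, 41, 43, 40]
0.06 [72, 137, 156, 102, 60, 55, 60, 96, 156, 178, 145, 108, 110, 111, 109, 100, 122, 139, 140, 130, 91, 54, 44, 45, 58, 98, 113, 69, 44, 44]
0.0
[... 419 characters left out ...]
2 [55, 53, 55, 55, 67, 123, 165, 170, 149, 123, 110, 109, 108, 105, 100, 114, 134, 142, 139, 122, 82, 49, 39, 39, 40, 42, 39, 39, 41, 41]
0.056 [56, 55, 55, 54, 57, 82, 137, 173, 166, 132, 110, 107, 108, 111, 104, 116, 136, 142, 139, 116, 63, 44, 42, 41, 43, 39, 41, 40, 42, 43]
0.06 [103, 135, 112, 65, 55, 60, 100, 156, 173, 143, 106, 109, 112, 109, 101, 119, 141, 140, 130, 94, 53, 44, 40, 54, 99, 98, 57, 41, 41, 41]
0.064 [97, 146, 115, 65, 57, 53, 71, 128, 170, 145, 110, 109, 112, 111, 103, 114, 131, 134, 123, 83, 44, 41, 48, 53, 98, 114, 59, 43, 42, 41]
0.075 [170, 169, 167, 167, 165, 146, 105, 65, 53, 57, 62, 91, 110, 113, 109, 88, 83, 75, 57, 56, 52, 49, 45, 47, 44, 42, 39, 54, 84, 112]
```

```bash
python3 - <<'E'
from h import *
w=camera("wrist");g=cv2.cvtColor(w["frame"],cv2.COLOR_BGR2GRAY);g=cv2.GaussianBlur(g,(3,3),0)
V=w["view"];print("cam at",(-V[:3,:3].T@V[:3,3]).round(3))
R0=np.array([.5690,.154])
an=lambda p:float(np.arctan2(p[1]-R0[1],p[0]-R0[0]))
for r in (.050,.052,.054,.056,.058,.060):
    A=np.arange(.42,.80,.004);px=np.array([proj(w,(R0[0]+r*np.cos(a),R0[1]+r*np.sin(a),.057)) for a in A])
    s=cv2.remap(g,px[:,:1].astype(np.float32),px[:,1:].astype(np.float32),1).ravel().astype(float)
    d=np.gradient(cv2.GaussianBlur(s.reshape(-1,1),(1,5),0).ravel())
    i=np.argmax(d[:45]);j=50+np.argmin(d[50:])
    k=i+5+np.argmin(d[i+5:i+25]);l=k+8+np.argmax(d[k+8:j-5])
    top=an(ray(w,*px[l],.067));bot=an(ray(w,*px[k],.067)),an(ray(w,*px[k],.061))
    print(r,"mark",A[i].round(3),A[j].round(3),"c",((A[i]+A[j])/2).round(3),"bar px edges",A[k].round(3),A[l].round(3),"ccw@67",round(top,3),"cw@67/61",np.round(bot,3),"bar from ccw edge",round(top-.0025/r,3))
meas(w,(163,137),(280,129),(235,128))
E
```

```text
cam at [0.635 0.221 0.34 ]
0.05 mark 0.48 0.712 c 0.596 bar px edges 0.528 0.64 ccw@67 0.65 cw@67/61 [0.545 0.535] bar from ccw edge 0.6
0.052 mark 0.484 0.708 c 0.596 bar px edges 0.532 0.636 ccw@67 0.646 cw@67/61 [0.548 0.538] bar from ccw edge 0.597
0.054 mark 0.492 0.7 c 0.596 bar px edges 0.54 0.636 ccw@67 0.645 cw@67/61 [0.555 0.546] bar from ccw edge 0.599
0.056 mark 0.496 0.704 c 0.6 bar px edges 0.54 0.636 ccw@67 0.645 cw@67/61 [0.554 0.546] bar from ccw edge 0.6
0.058 mark 0.5 0.7 c 0.6 bar px edges 0.54 0.64 ccw@67 0.648 cw@67/61 [0.554 0.546] bar from ccw edge 0.605
0.06 mark 0.5 0.696 c 0.598 bar px edges 0.544 0.64 ccw@67 0.648 cw@67/61 [0.557 0.549] bar from ccw edge 0.606
ring [0.5691 0.1539] pin [0.6434 0.2047] 0.09 0.6 mark [0.6132 0.1856] 0.0543 0.622
```

The bar is at 0.600 rad and the mark at 0.598 rad, so the lever is on the mark. Now I go to the button, staying at height.

```bash
python3 -m creep '[[[-27,-30,0,0,0,0.08],[-54,-60,0,0,0,0.16],[-81,-90,0,0,0,0.24],[-108,-120,0,0,0,0.32],[-134,-150,0,0,0,0.4]]]'
python3 -m creep '[[[-45,-21,10,0,0,0.1],[-91,-43,25,0,0,0.2],[-136,-65,38,0,0,0.3],[-181,-86,47,0,0,0.39],[-181,-86,47,0,0,0.39]]]'
python3 -m creep '[[[0,0,0,0,0,0],[0,0,0,0,0,0],[0,0,0,0,0,0],[0,0,0,0,0,0],[0,0,0,0,0,0]]]'
python3 - <<'E'
from h import *
w=camera("wrist");cv2.imwrite("pics/w7.png",w["frame"]);st=sense();print(st['eef_pos'],st['tcp_rot'],st['t'])
u,v=proj(w,(.556,-.177,.067));print("expect",u,v)
f=np.linalg.norm(proj(w,(.556,-.177,.067))-proj(w,(.570,-.177,.067)));print("r px",f)
g=cv2.medianBlur(cv2.cvtColor(w["frame"],cv2.COLOR_BGR2GRAY),5)
for lo,hi in ((.85,1.15),(1.2,1.9)):
    c=cv2.HoughCircles(g,cv2.HOUGH_GRADIENT,1.5,15,param1=60,param2=20,minRadius=int(f*lo),maxRadius=int(f*hi))
    for k in ([] if c is None else c[0]):
        if np.hypot(k[0]-u,k[1]-v)<60: print(k,ray(w,k[0],k[1],.067).round(4))
y,x=int(v),int(u);print(g[y-44:y+48:8,x-64:x+68:8])
E
```

```text
t: 10.02
eef_pos: [0.6066, -0.0361, 0.1974]
tcp_rot: [-3.14, -0.0, 1.681]
contact_force: [1.2, -0.3, 0.6]
gripper_width: 0.0004
finger_force: 0.0
t: 10.65
eef_pos: [0.5395, -0.2292, 0.1492]
tcp_rot: [-3.138, 0.001, 1.285]
contact_force: [0.4, 0.0, 0.8]
gripper_width: -0.0001
finger_force: 0.0
t: 11.28
eef_pos: [0.5426, -0.224, 0.1514]
tcp_rot: [3.142, -0.0, 1.294]
contact_force: [-0.4, 0.4, -0.1]
gripper_width: -0.0002
finger_force: 0.0
[ 0.54252447 -0.22405356  0.15137349] [3.14150169e+00 2.39624513e-05 1.29404614e+00] 11.325
expect 280.9180470748197 144.03769355505653
r px 21.88018337978874
[278.25 147.75  18.9 ] [ 0.5537 -0.1788  0.067 ]
[300.75  95.25  20.85] [ 0.576  -0.1516  0.067 ]
[278.25 144.75  31.85] [ 0.5542 -0.177   0.067 ]
[[112 113  77  80  79  78  78  80 110 112 112 111 110  56 114 114 114]
 [112 113  72  79  79  79  78  79  81 111 111 111 110  82 112 114 114]
 [111 113  73  80  80  78  62  52  53  53  73  97  79  78 109 115 113]
 [111 114 101  81  79  53  55  54  51  53  64  67  78  78  69 113 113]
 [113 113 114  81  78  52  52  74  76  73  53  52  78  79  53 113 113]
 [114 112 115  77  56  54  71  72  74  74  66  52  76  79  51 112 113]
 [159 155 155  75  58  54  71  71  71  71  69  52  76  80  52 112 113]
 [159 157 156  81  78  55  69  69  70  69  65  52  85 111  56 112 113]
 [159 157 153 152  81  56  55  66  67  63  53  58 112 111  82 111 112]
 [157 158 154 156  79  80  57  54  55  54  72 105 105 105  98 109 111]
 [156 156 149 146  88  82  92 104 105 106 104 104 105 106 105  50  51]
 [148 149 147 144  95 107 105 105 105 105 105 105 104 106 106  52  52]]
```

The button measures about (0.554,-0.1785). I go above it, then press.

```bash
python3 -m creep '[[[20,-1,15,0,0,0],[40,-1.4,30,0,0,0],[47,-1.4,50,0,0,0],[47,-1.4,71,0,0,0],[47,-1.4,71,0,0,0]]]'
python3 -m creep '[[[0,0,3,0,0,0],[0,0,6,0,0,0],[0,0,9,0,0,0],[0,0,12,0,0,0],[0,0,14,0,0,0]]]'
```

```text
t: 11.95
eef_pos: [0.5524, -0.1793, 0.078]
tcp_rot: [-3.138, -0.0, 1.293]
contact_force: [0.1, -0.7, 0.7]
gripper_width: 0.0003
finger_force: 0.0
t: 12.58
eef_pos: [0.5539, -0.1786, 0.0663]
tcp_rot: [-3.142, 0.0, 1.294]
contact_force: [-0.1, -0.4, 1.9]
gripper_width: -0.0002
finger_force: 0.9
```

```bash
python3 -m creep '[[[0,0,1.5,0,0,0],[0,0,3,0,0,0],[0,0,4.5,0,0,0],[0,0,5.5,0,0,0],[0,0,5.5,0,0,0]]]'
```

```text
t: 13.2
eef_pos: [0.554, -0.1787, 0.0612]
tcp_rot: [3.142, 0.0, 1.294]
contact_force: [-3.4, 0.2, 6.3]
gripper_width: 0.0
finger_force: 3.5
```

```bash
python3 -m creep '[[[0,0,0.4,0,0,0],[0,0,0.8,0,0,0],[0,0,1,0,0,0],[0,0,1,0,0,0],[0,0,1,0,0,0]]]'
python3 -m creep '[[[0,0,-5,0,0,0],[0,0,-15,0,0,0],[0,0,-35,0,0,0],[0,0,-60,0,0,0],[0,0,-85,0,0,0]]]'
python3 -m creep '[[[0,0,-5,0,0,0],[0,0,-10,0,0,0],[0,0,-10,0,0,0],[0,0,-10,0,0,0],[0,0,-10,0,0,0]]]'
python3 - <<'E'
from h import *
import pickle
c0=pickle.load(open("top0.pkl","rb"));c=camera("top")
# pin in top view: expected pixel and changed-pixel blob nearby
print("expect pin",proj(c,(.6433,.2047,.094)))
d=cv2.absdiff(c["frame"],c0["frame"]).max(2)[165:225,255:330]
n,_,st,ce=cv2.connectedComponentsWithStats((d>40).astype(np.uint8))
for s,e in zip(st[1:],ce[1:]):
    if s[4]>5: print(s[4],e+[255,165])
E
```

```text
t: 13.82
eef_pos: [0.5541, -0.1787, 0.061]
tcp_rot: [3.141, 0.001, 1.294]
contact_force: [-7.0, 0.5, 15.6]
gripper_width: 0.0002
finger_force: 7.9
t: 14.45
eef_pos: [0.5542, -0.1784, 0.1467]
tcp_rot: [3.141, -0.0, 1.294]
contact_force: [-0.1, -1.3, 0.2]
gripper_width: -0.0002
finger_force: 0.0
t: 15.08
eef_pos: [0.5537, -0.1785, 0.1543]
tcp_rot: [-3.141, -0.0, 1.294]
contact_force: [0.5, -0.6, -0.3]
gripper_width: -0.0003
finger_force: 0.0
expect pin [268.63973515 165.56495744]
9 [269.77777778 169.        ]
19 [316.73684211 178.63157895]
21 [305.71428571 184.71428571]
10 [286.7 207.1]
```

The button hit its stop (z = 61 mm, force rising to about 16 N) and was released. The lever pin is still where it was left.

```bash
python3 -c "
from plant import finish_job;print(finish_job())"
```

```text
the job is handed in; nothing more can be done
None
```

The job is handed in: the lever's bar measured within about 0.005 rad of the wide mark, the button was then pressed to its stop and released, and the arm finished clear at about 15 s of the 58 s allowed; the judge returned no verdict.

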